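Seat a valve plate and tighten the pump's clamping ring

TASK

Take the valve plate with the stem from the tray and set it gently down in the pump housing, fully home. Then turn the slim clamping ring, the middle one of the three, clockwise by its lug until its dog bears firmly on the stop pin, with about 10 N there for half a second and never 15 N, and let go of it there, so that it stays bearing on the pin. Do not press on the fixed rings above and below it or on the stop pin, and leave the other parts where they lie.

Things in the scene. Friction and masses are not known exactly. Their poses are not given: they have to be found in the camera images.
- plate: the valve plate: a brass disc 54 mm in diameter and 8 mm thick (lower rim chamfered 1.5 mm) with an upright steel stem in its centre, 16 mm in diameter, whose top is 73 mm above the underside; the only thing in the tray with a stem. 0.18 to 0.34 kg. Origin: centre of the underside, z along the stem. It is round: its yaw does not matter
- tray: low grey open tray 130 x 170 mm, wall 18 mm high and 4 mm thick, fixed to the bench, in which the valve plate stands. Origin: centre of the underside
- housing: pump housing: dark cast block 140 x 140 mm, 74 mm high, fixed. Origin: centre of the underside, on the upright pump axis. On top stand three rings, 84 mm outside, 61 mm bore: base ring (fixed), slim ring (turns), cover ring (fixed, top 108 mm above the bench). Below them is a round pocket 58 mm wide, its floor 62 mm above the bench, where the plate's underside rests when home
- base_ring: fixed lower ring of the stack, 84 mm outside, 12 mm high (74 to 86 mm above the bench). Origin: centre of its underside
- cover_ring: fixed upper ring of the stack, 84 mm outside, 10 mm high (98 to 108 mm above the bench), with six small screws. Origin: centre of its underside
- ring: slim steel clamping ring between the fixed rings, 84 mm outside, 10 mm high, turns about the pump axis. Origin: on the axis, 87 mm above the bench. x points along its lug, a radial bar 10 x 10 mm reaching 68 mm from the axis; on the other side (-x) a dog 8 mm wide reaches 51 mm. To tighten, clockwise from above, its yaw falls. Stiff: about 3 N at the lug; stays where left
- lug (a point): point on the slim ring's lug, in the middle of its width and height, 58 mm from the axis, 92 mm above the bench: the place to pinch (fingers on its two sides; a finger pad 20 mm wide is then 6 mm clear of the cover ring; the block's top is 13 mm below the lug). 10 N at the stop pin takes a push of about 11 N here, friction included
- dog (a point): middle of the slim ring's dog, 47 mm from the axis, 92 mm above the bench. It touches the stop pin when 0.17 rad (8 mm) before the pin's middle
- stop: the stop, fixed on the block: thin dark plate with an arc slot and, clamped somewhere in the slot, an upright steel pin 8 mm in diameter, top 97 mm above the bench, 47 mm from the axis. The pin stands up to 0.25 rad to either side of this body's x axis: find it by feel. Stiffly sprung: 1 mm per 10 N. Origin: on the pump axis, 74 mm above the bench
- blank: bystander: plain brass disc without stem, 44 mm in diameter, 12 mm thick, in the tray
- bush: bystander: short steel tube, 34 mm outside, 20 mm bore, 22 mm tall, in the tray
- wrench: bystander: steel wrench lying on the bench at the left
- can: bystander: blue round can, 66 mm in diameter, 110 mm tall, on the far side of the bench
- socket: bystander: steel cylinder 28 mm in diameter, 36 mm tall, on the far side
- bolt: bystander: bolt standing on its head, 24 mm wide, 49 mm tall, on the far side
- bearing: bystander: steel ring 62 mm outside, 30 mm bore, 18 mm tall, lying on the far side

How it is judged:
By the outcome, as a careful person would: the job done as asked, in the order asked, and still so for the second after the job is handed in, with the robot touching nothing.
It also fails if it takes over 72 s, if anything falls off the work surface, if the arm or the gripper's body presses on something with over 40 N, if the wrist force passes 120 N, or if a joint passes its speed limit or range.

ROBOT

A 7-joint arm with a two-finger parallel gripper is mounted at the origin on the work surface. World frame = base frame: x ahead of the robot, y to its left, z up, the work surface at z = 0. Lengths are in m, angles in rad, forces in N, time in s.
With the tool pointing down it reaches from about 0.425 to 1.025 m from the base axis. Payload 9.4 kg.
Tool frame: the origin (TCP) lies at the very end of the fingers, on their centre line; the grasp point (between the pads) lies 19 mm behind it; z points along the fingers, y is the line along which they close (so a half turn about z gives the same grasp; the last joint's range is limited). The gripper opens to 85 mm and grips with 20 to 120 N. Pads are 22 mm wide; open, the fingers measure 114 mm over their backs; the gripper's body (76 mm by 85 mm) begins 54 mm behind the grasp point. The pads swing forward as they close: fully open they stand 13 mm farther back than shut.
Start: joints at [-0.077, 0.599, -0.003, 1.599, 0.002, 0.943, -0.08], TCP at [0.725, -0, 0.231] pointing down, gripper open.
Joint ranges: [-2.57, 2.57], [-0.35, 1.97], [-1.29, 1.29], [0.11, 2.56], [-1.05, 4.19], [0.11, 1.86], [-2.63, 2.63]. Speed limits (rad/s): [2.22, 2.22, 3.01, 3.01, 3.14, 3.14, 3.14].

INTERFACE

Orientations are given as a 3x3 rotation matrix whose columns are the frame's x, y, z axes.
In Python, from plant import arm gives the robot as it stands.
- The arm moves only by the tool arm_command, never from a script. Its argument "series" is a list of rows, each an object of numbers: "x", "y", "z": the shift along the world's x, y, z in mm; "roll": the turn about the world's z in degrees. A call has 1 to 20 rows; each row is the pose to reach, as a shift and turn from the pose commanded when the call began; what a row does not reach only later rows make up. A row lasts 1/10 s, in which the tool goes at most 50 mm and 8.59 degrees, less where a joint would pass 70% of its speed; a pose out of reach is approached as far as the arm can. A call with a gripper value outside its range is refused whole. "fingers" is the opening, from -1 (shut) to 1 (fully open), set as the call begins (left out, the last holds). The fingers move at their own pace and stop on an object; "squeeze" is the grip in N (left out, the last holds). Time passes only in rows, so rows that repeat a pose let the fingers close. It gives the time, the measured TCP pose, the force, the opening and the grip force at its end, in the units of the state.
- arm.observe(): the state, without advancing time (a new reading comes with each control period).
- arm.read_camera(name): name is "scene" or "side" or "wrist"; returns (picture, depth): 480x640x3 uint8, red, green, blue; 480x640 float32, m along the optical axis (not along the pixel's ray), 0 where there is no reading.
- arm.calibration(name): a dict with "vfov" (degrees; the focal length in pixels is half the picture's height over the tangent of half this angle, whatever the lens; pixels are square), "cx", "cy" (the principal point, pixels), "R" (3x3) and "t" (3): a world point X has camera coordinates R X + t; the wrist camera has in their place "hand_eye" (4x4, takes a point from camera to tool coordinates, whose origin is the TCP and whose axes are the flange's). Camera axes: x right, y down, z forward; pixel columns grow to the right and rows downward; lengths in m; the calibration is good to about 2 mm. A picture is of the moment at which its call begins: read the wrist's pose just before it. calibration takes no time and is no camera call.
- arm.close_job(): hands the job in; it is judged then, once.
The state is a dict: "clock": time; "joint_positions": joint angles; "qd": joint speeds; "tau": joint torques, N m; "ee_pos": TCP position; "orientation": TCP orientation; "ft_force": force on the tool from outside, world axes, zero at the start; "torque": the same for the moment, N m; "grip_width": finger opening in m; "gripper_force": force on a finger pad.
Only numpy, scipy, OpenCV 4.12 (cv2) and the standard library are available. Lean on these libraries where they do the work, as an engineer would, in place of code of your own. Each camera call takes 0.05 s, during which the arm holds its last target. There are 200 camera calls.

## Working session

There is one attempt and no reset: what is moved stays moved. The work goes in short steps, Python scripts to look and compute and a tool call to move; the robot and the scene stay as the last step left them, time stands still between calls to the robot, and variables do not carry over. Pictures are saved under pics/ and viewed, at most 10 in all, crops included, and the job is handed in when it is done.

Besides the shell and the picture viewer there is one more tool, called after "Request:" as a command line: name --argument value ..., lists and objects as JSON in quotes. arm_command: Moves the arm, as the interface text tells. Its arguments: {"type":"object","properties":{"series":{"type":"array","items":{"type":"object","properties":{"x":{"type":"number"},"y":{"type":"number"},"z":{"type":"number"},"roll":{"type":"number"}}}},"fingers":{"type":"number"},"squeeze":{"type":"number"}},"required":["series"]}

```bash
mkdir -p pics
cat > h.py <<'E'
import numpy as np,cv2
from plant import arm
def cloud(name):
    s=arm.observe(); p,d=arm.read_camera(name); c=arm.calibration(name)
    f=240/np.tan(np.radians(c["vfov"])/2)
    v,u=np.mgrid[0:480,0:640]
    P=np.stack([(u-c["cx"])/f*d,(v-c["cy"])/f*d,d],-1).astype(float)
    if "hand_eye" in c:
        H=np.array(c["hand_eye"]); P=P@H[:3,:3].T+H[:3,3]
        P=P@np.array(s["orientation"]).T+np.array(s["ee_pos"])
    else: P=(P-np.array(c["t"]))@np.array(c["R"])
    P[d==0]=np.nan
    return p,d,P
def save(p,n): cv2.imwrite("pics/"+n+".png",p[:,:,::-1])
E
python3 - <<'E'
from h import *
for n in("scene","side"):
    p,d,P=cloud(n); save(p,n); np.savez("/tmp/"+n,p=p,P=P); print({k:np.round(v,3).tolist() for k,v in arm.calibration(n).items()})
print(arm.observe())
E
```

```text
{'vfov': 50.407, 'cx': 319.422, 'cy': 240.08, 'R': [[-0.915, 0.404, 0.014], [0.287, 0.673, -0.682], [-0.285, -0.62, -0.731]], 't': [0.569, -0.162, 1.266]}
{'vfov': 46.467, 'cx': 314.428, 'cy': 241.903, 'R': [[0.996, -0.092, 0.017], [-0.044, -0.617, -0.786], [0.083, 0.781, -0.618]], 't': [-0.602, 0.119, 1.118]}
{'clock': 0.1, 'joint_positions': array([-0.07671221,  0.60005642, -0.00254954,  1.60005516,  0.001804  ,
        0.9429135 , -0.07978089]), 'qd': array([ 0.00088738, -0.00322888,  0.0010366 , -0.00258619,  0.00145388,
        0.00083732, -0.00216831]), 'tau': array([ 5.48369339e-03, -7.77996039e+01,  1.57005854e+00, -2.58627266e+01,
        1.26505349e-02,  5.64093614e-03,  1.40001674e-05]), 'ee_pos': array([ 7.24570767e-01, -1.63352069e-06,  2.30493178e-01]), 'orientation': array([[-9.73678019e-05,  9.99998981e-01, -1.42411167e-03],
       [ 9.99999986e-01,  9.71788139e-05, -1.32774456e-04],
       [-1.32635927e-04, -1.42412458e-03, -9.99998977e-01]]), 'ft_force': array([-0.40151001, -0.13365313, -0.05418894]), 'torque': array([ 0.04294013, -0.03818615, -0.00030598]), 'gripper_force': 0.0, 'grip_width': 0.08563268970227764}
```

View pics/scene.png

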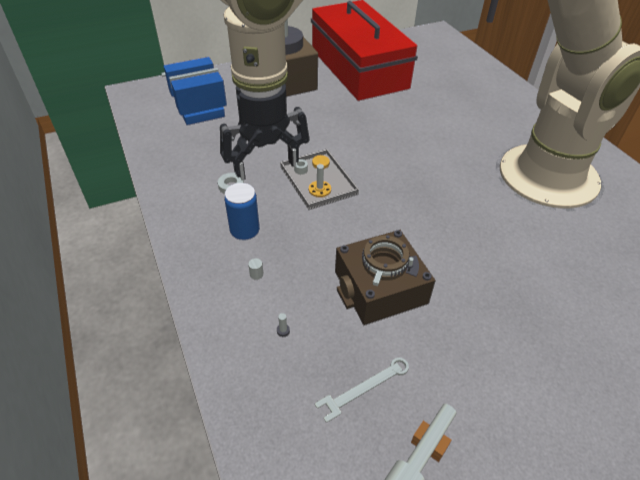

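View pics/side.png

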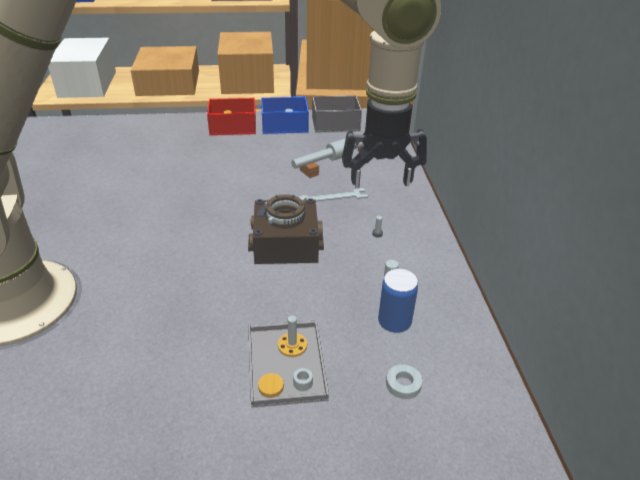

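The scene view shows the housing with its ring stack at (386,255) and the lug at (377,277). The side view shows the plate disc at (292,344) with its stem top at (292,319), and the ring stack at (285,208).

Run:
```python
from h import *
for n,pts in(("side",[(292,319),(292,330),(292,349),(285,208)]),("scene",[(320,172),(386,255),(377,278),(412,266)])):
    D=np.load(f"/tmp/{n}.npz");P=D["P"]
    for u,v in pts: print(n,u,v,P[v,u].round(4))
    m=(P[...,0]>.35)&(P[...,0]<.75)&(P[...,1]>-.5)&(P[...,1]<.4)
    r=m&(P[...,2]>.1)&(P[...,2]<.116)
    uv=np.argwhere(r); Q=P[r]
    b=(abs(Q-P[208,285] if n=="side" else Q-P[255,386])[:,:2].max(1)<.09); Q=Q[b]
    if len(Q)>10:
        (c,rad)=cv2.minEnclosingCircle(Q[:,:2].astype(np.float32)*1000); print("ring",c,rad,len(Q),np.median(Q[:,2]))
    q=P[m&(P[...,2]>.055)&(P[...,2]<.1)]; 
    s=P[319,292] if n=="side" else P[172,320]
    q=q[np.hypot(*(q-s)[:,:2].T)<.04]; print("stem",q.mean(0),q.max(0),len(q))
```

```text
side 292 319 [ 0.5489 -0.1635  0.0764]
side 292 330 [ 0.5484 -0.1685  0.0536]
side 292 349 [ 0.5475 -0.1775  0.0131]
side 285 208 [0.554  0.1783 0.078 ]
ring (557.006103515625, 148.78526306152344) 53.369232177734375 526 0.10877217899112814
stem [ 0.5485806  -0.16636978  0.07076601] [ 0.55605947 -0.15552396  0.08083766] 124
scene 320 172 [ 0.5526 -0.1571  0.0659]
scene 386 255 [0.5367 0.123  0.0665]
scene 377 278 [0.5929 0.1852 0.0944]
scene 412 266 [0.5145 0.1785 0.0838]
ring (553.8316040039062, 146.50332641601562) 43.20880126953125 733 0.10703306576244538
stem [ 0.55131422 -0.16034491  0.06831831] [ 0.55823125 -0.15430837  0.07878514] 75
```

Request:
arm_command --series '[{"x": -40,"y": 30,"z": 15},{"x": -80,"y": 62,"z": 30},{"x": -120,"y": 95,"z": 45},{"x": -150,"y": 125,"z": 60},{"x": -170,"y": 146,"z": 60},{"x": -170,"y": 146,"z": 60},{"x": -170,"y": 146,"z": 60}]' --fingers 1

```text
validation failed for argument at $.se...
```

Run:
```python
from h import *
p,d,P=cloud("wrist"); save(p,"w1"); np.savez("/tmp/w1",p=p,P=P); print(arm.calibration("wrist"));s=arm.observe();print(s["ee_pos"],s["joint_positions"],s["clock"])
```

```text
{'vfov': 71.34830669408623, 'cx': 312.0227460335854, 'cy': 241.78627087714082, 'hand_eye': array([[-5.62414901e-04, -9.54647072e-01, -2.97739233e-01,
         7.58764071e-02],
       [ 9.99999719e-01, -3.89478863e-04, -6.40157110e-04,
         2.77216626e-04],
       [ 4.95160973e-04, -2.97739509e-01,  9.54647023e-01,
        -1.42220023e-01],
       [ 0.00000000e+00,  0.00000000e+00,  0.00000000e+00,
         1.00000000e+00]])}
[7.24664615e-01 3.78223082e-05 2.30616155e-01] [-0.07675337  0.59995485 -0.00254643  1.5999164   0.001788    0.94289037
 -0.07979392] 0.15
```

View pics/w1.png

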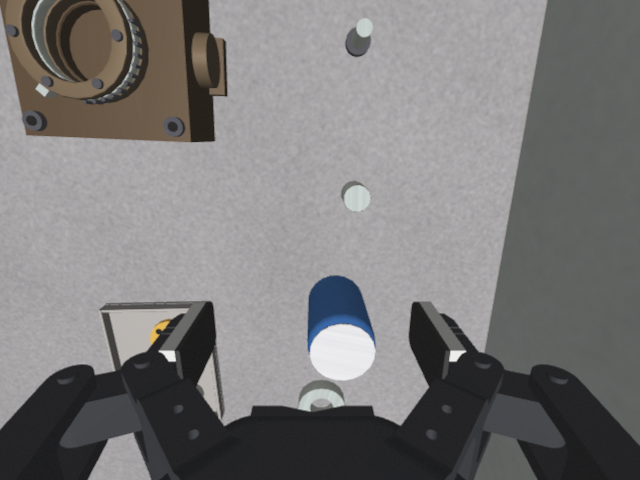

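The wrist view shows the housing at upper left, with the dog at (42,90) and the tray at lower left. The move was refused, so I'm retrying with every key written out.

Request:
arm_command --series '[{"x": -45,"y": 2,"z": 15,"roll": 0},{"x": -90,"y": 5,"z": 30,"roll": 0},{"x": -130,"y": 8,"z": 45,"roll": 0},{"x": -170,"y": 10,"z": 50,"roll": 0},{"x": -170,"y": 10,"z": 50,"roll": 0},{"x": -170,"y": 10,"z": 50,"roll": 0}]' --fingers 1.0 --squeeze 40

```text
clock: 0.75
ee_pos: [0.5548, 0.01, 0.2819]
orientation: [[-0.0, 1.0, 0.001], [1.0, 0.0, 0.0], [0.0, 0.001, -1.0]]
ft_force: [0.3, -1.4, -0.6]
grip_width: 0.0854
gripper_force: 0.0
```

Run:
```python
from h import *
p,d,P=cloud("wrist"); save(p,"w2"); np.savez("/tmp/w2",p=p,P=P)
def fit(Q):
    from scipy.optimize import least_squares
    return Q
m=(P[...,2]>.103)&(P[...,2]<.113)&(np.hypot(P[...,0]-.554,P[...,1]-.1465)<.06)
Q=P[m]; c,r=cv2.minEnclosingCircle(Q[:,:2].astype(np.float32)*1000); print(c,r,len(Q),np.median(Q[:,2]))
# top-view map
x,y,z=P[...,0],P[...,1],P[...,2]
a=np.degrees(np.arctan2(y-c[1]/1e3,x-c[0]/1e3)); R=np.hypot(y-c[1]/1e3,x-c[0]/1e3)
k=(R>.046)&(R<.07)&(z>.088)&(z<.103); 
print(np.histogram(a[k],bins=np.arange(-180,181,5)))
for lo,hi in((.055,.067),):
    k2=k&(R>lo)&(R<hi); print("lug ang",np.median(a[k2]),np.median(z[k2]),k2.sum())
b=(z>.078)&(z<.1)&(R>.044)&(R<.07)
for q in np.arange(-180,180,10):
    j=b&(a>=q)&(a<q+10)
    if j.sum()>3: print(q,j.sum(),z[j].max().round(4),np.median(R[j]).round(4))
```

```text
(553.509765625, 145.33494567871094) 42.05320358276367 4023 0.10747028743703335
(array([  0,   0,   0,   0,   0,   0,   0,   0,  23,  26,   9,   0,   0,
         0,   0,   0,   0,   0,   0,   0,   0,   0,   0,   0,   0,   0,
         0,   0,   0,   0,   0,   0,   0,   0,   0,   0,   0,   0,   0,
         0,   0,   0,   0,  10, 172, 171,  19,   0,   0,   0,   0,   0,
         0,   0,   0,   0,   0,   0,   0,   0,   0,   0,   0,   0,  16,
        30,   7,   0,   0,   0,   0,   0]), array([-180, -175, -170, -165, -160, -155, -150, -145, -140, -135, -130,
       -125, -120, -115, -110, -105, -100,  -95,  -90,  -85,  -80,  -75,
        -70,  -65,  -60,  -55,  -50,  -45,  -40,  -35,  -30,  -25,  -20,
        -15,  -10,   -5,    0,    5,   10,   15,   20,   25,   30,   35,
         40,   45,   50,   55,   60,   65,   70,   75,   80,   85,   90,
         95,  100,  105,  110,  115,  120,  125,  130,  135,  140,  145,
        150,  155,  160,  165,  170,  175,  180]))
lug ang 45.090942930143186 0.09632473168416611 207
-140 68 0.0983 0.0473
-130 13 0.0982 0.0468
30 15 0.0982 0.0476
40 367 0.0991 0.057
50 23 0.0981 0.0503
140 75 0.0985 0.0476
150 40 0.0982 0.0483
160 8 0.0792 0.0493
```

View pics/w2.png

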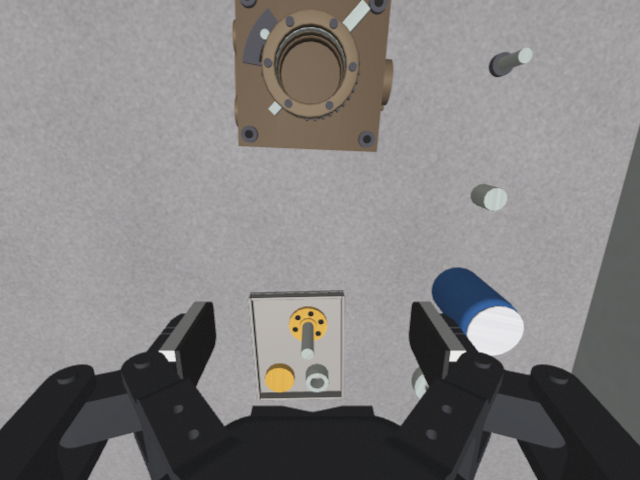

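The wrist view shows the housing bore at (310,68), the lug at (357,15), the stop pin at (264,33) and the dog at (275,108). The plate disc is at (308,324) with its stem top at (307,352). The pin is near 146°, the dog near 225° and the lug near 45°.

Run:
```python
from h import *
D=np.load("/tmp/w2.npz");P=D["P"];p=D["p"].astype(int)
x,y,z=np.moveaxis(P,-1,0)
n=np.hypot(x-.55,y+.162)<.06
ye=n&(p[...,0]-p[...,2]>70); Q=P[ye]
lab=cv2.connectedComponentsWithStats(ye.astype(np.uint8))
for i in range(1,lab[0]):
    if lab[2][i][4]>100:
        q=P[lab[1]==i]; q=q[abs(q[:,2]-np.median(q[:,2]))<.003]; print(cv2.minEnclosingCircle(q[:,:2].astype(np.float32)*1000),np.median(q[:,2]),lab[3][i])
s=n&(z>.065)&(z<.09); print("top",P[s].mean(0),s.sum(),np.median(z[s]),cv2.minEnclosingCircle(P[s&(abs(z-np.median(z[s]))<.004)][:,:2].astype(np.float32)*1000))
# pin
c=np.array([.5535,.1453]);a=np.degrees(np.arctan2(y-c[1],x-c[0]));R=np.hypot(x-c[0],y-c[1])
k=(z>.092)&(z<.1)&(R>.043)&(R<.056)&(abs(a-146)<20); print("pin",P[k].mean(0),a[k].mean())
```

```text
((549.113525390625, -164.5718231201172), 27.30708122253418) 0.011506523510707911 [307.63674033 322.14364641]
top [ 0.54934454 -0.16231994  0.07434732] 171 0.0758918572722985 ((549.585205078125, -164.00198364257812), 8.326059341430664)
pin [0.51411256 0.17079102 0.09651258] 147.14151266054571
```

Request:
arm_command --series '[{"x": -1,"y": -35,"z": -30,"roll": 0},{"x": -2,"y": -70,"z": -60,"roll": 0},{"x": -3,"y": -105,"z": -90,"roll": 0},{"x": -4,"y": -140,"z": -120,"roll": 0},{"x": -5,"y": -165,"z": -150,"roll": 0},{"x": -5.4,"y": -174,"z": -175,"roll": 0},{"x": -5.4,"y": -174,"z": -200,"roll": 0},{"x": -5.4,"y": -174,"z": -220,"roll": 0},{"x": -5.4,"y": -174,"z": -229,"roll": 0},{"x": -5.4,"y": -174,"z": -229,"roll": 0},{"x": -5.4,"y": -174,"z": -229,"roll": 0}]' --fingers 1.0

```text
clock: 1.9
ee_pos: [0.5502, -0.1641, 0.0524]
orientation: [[-0.0, 1.0, 0.0], [1.0, 0.0, -0.0], [-0.0, 0.0, -1.0]]
ft_force: [-0.1, 0.1, 0.8]
grip_width: 0.0853
gripper_force: 0.0
```

Request:
arm_command --series '[{"x": 0,"y": 0,"z": 0,"roll": 0},{"x": 0,"y": 0,"z": 0,"roll": 0},{"x": 0,"y": 0,"z": 0,"roll": 0},{"x": 0,"y": 0,"z": 0,"roll": 0},{"x": 0,"y": 0,"z": 0,"roll": 0},{"x": 0,"y": 0,"z": 0,"roll": 0},{"x": 0,"y": 0,"z": 0,"roll": 0},{"x": 0,"y": 0,"z": 0,"roll": 0},{"x": 0,"y": 0,"z": 0,"roll": 0},{"x": 0,"y": 0,"z": 0,"roll": 0}]' --fingers -1.0 --squeeze 40

```text
clock: 2.9
ee_pos: [0.5495, -0.164, 0.0526]
orientation: [[0.0, 1.0, 0.0], [1.0, -0.0, -0.0], [-0.0, 0.0, -1.0]]
ft_force: [-2.5, 0.9, 5.2]
grip_width: 0.0143
gripper_force: 39.0
```

Request:
arm_command --series '[{"x": 0,"y": 0,"z": 5,"roll": 0},{"x": 0,"y": 0,"z": 20,"roll": 0},{"x": 0,"y": 0,"z": 50,"roll": 0},{"x": 0,"y": 0,"z": 90,"roll": 0},{"x": 0,"y": 0,"z": 135,"roll": 0},{"x": 0,"y": 0,"z": 150,"roll": 0},{"x": 0,"y": 0,"z": 150,"roll": 0}]'

```text
clock: 3.6
ee_pos: [0.5507, -0.1643, 0.2048]
orientation: [[0.0, 1.0, 0.004], [1.0, -0.0, -0.001], [-0.001, 0.004, -1.0]]
ft_force: [0.8, -0.2, -3.5]
grip_width: 0.0149
gripper_force: 39.5
```

Request:
arm_command --series '[{"x": 0,"y": 25,"z": 0,"roll": 0},{"x": 1,"y": 65,"z": 0,"roll": 0},{"x": 2,"y": 110,"z": 0,"roll": 0},{"x": 3,"y": 155,"z": 0,"roll": 0},{"x": 4,"y": 200,"z": 0,"roll": 0},{"x": 4,"y": 240,"z": 0,"roll": 0},{"x": 4,"y": 275,"z": 0,"roll": 0},{"x": 4,"y": 298,"z": 0,"roll": 0},{"x": 4,"y": 309.5,"z": 0,"roll": 0},{"x": 4,"y": 309.5,"z": 0,"roll": 0},{"x": 4,"y": 309.5,"z": 0,"roll": 0},{"x": 4,"y": 309.5,"z": 0,"roll": 0}]'

```text
clock: 4.8
ee_pos: [0.5536, 0.1434, 0.202]
orientation: [[0.002, 1.0, -0.001], [1.0, -0.002, -0.001], [-0.001, -0.001, -1.0]]
ft_force: [-0.4, -0.9, -3.8]
grip_width: 0.0149
gripper_force: 39.4
```

```bash
python3 - <<'E'
from h import *
print(arm.observe()["ee_pos"], arm.observe()["ft_force"])
for n in("wrist","side","scene"):
    p,d,P=cloud(n); 
    if n!="scene": save(p,n+"3")
    np.savez("/tmp/3"+n,p=p,P=P); p=p.astype(int);x,y,z=np.moveaxis(P,-1,0)
    near=np.hypot(x-.553,y-.146)<.06
    g=near&(z>.104)&(z<.112); b=near&(z>.15)&(z<.18)&(p[...,0]-p[...,2]>60)
    for nm,m in(("ring",g),("plate",b)):
        if m.sum()>20:print(n,nm,cv2.minEnclosingCircle(P[m][:,:2].astype(np.float32)*1000),m.sum(),np.median(z[m]),np.percentile(z[m],[2,98]))
E
python3 -c "
import cv2;a=cv2.imread('pics/wrist3.png');b=cv2.imread('pics/side3.png')[130:290,180:400];cv2.imwrite('pics/m3.png',cv2.hconcat([cv2.resize(a,(400,300)),cv2.resize(b,(400,300))]))"
```

```text
[0.55360603 0.14339735 0.20197174] [-0.42825756 -0.87964118 -3.82599336]
wrist ring ((553.6383056640625, 145.39085388183594), 41.891082763671875) 3005 0.10749327774853942 [0.1054871  0.11102411]
wrist plate ((553.4340209960938, 142.4332733154297), 27.12200355529785) 3606 0.16110881699312568 [0.15783894 0.16471693]
side ring ((551.9093017578125, 147.5321807861328), 45.10506820678711) 397 0.10901191075404708 [0.10448998 0.11168721]
side plate ((552.5594482421875, 142.80419921875), 29.204376220703125) 259 0.1632628934721443 [0.15738432 0.16730368]
scene ring ((554.5729370117188, 147.33578491210938), 42.383323669433594) 507 0.10745735224820463 [0.10429393 0.11087424]
scene plate ((553.4278564453125, 143.06137084960938), 28.80620765686035) 431 0.16132351929001112 [0.15789095 0.16568422]
```

View pics/m3.png

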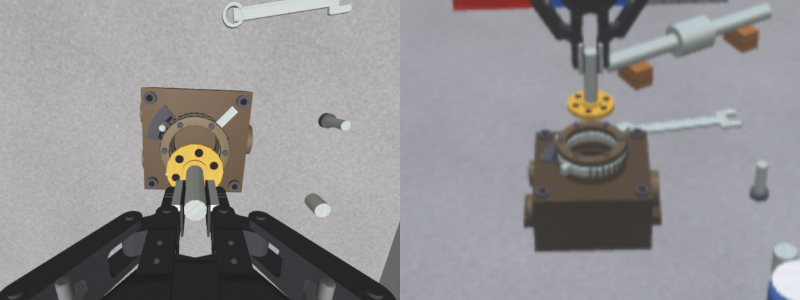

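The wrist crop shows the plate upright in the grip above the bore. The side crop shows it level over the stack. It needs about 1 mm more in y.

Request:
arm_command --series '[{"x": 0,"y": 1,"z": -15,"roll": 0},{"x": 0,"y": 1,"z": -30,"roll": 0},{"x": 0,"y": 1,"z": -38,"roll": 0},{"x": 0,"y": 1,"z": -38,"roll": 0},{"x": 0,"y": 1,"z": -38,"roll": 0},{"x": 0,"y": 1,"z": -38,"roll": 0},{"x": 0,"y": 1,"z": -38,"roll": 0}]'

```text
clock: 5.65
ee_pos: [0.5539, 0.1466, 0.1649]
orientation: [[0.0, 1.0, 0.001], [1.0, -0.0, 0.0], [0.0, 0.001, -1.0]]
ft_force: [0.5, -0.0, -2.5]
grip_width: 0.0143
gripper_force: 39.3
```

Run:
```python
from h import *
print(arm.observe()["ee_pos"], arm.observe()["ft_force"])
p,d,P=cloud("wrist"); p=p.astype(int);x,y,z=np.moveaxis(P,-1,0)
near=np.hypot(x-.553,y-.146)<.06
g=near&(z>.104)&(z<.1105); b=near&(z>.113)&(z<.14)&(p[...,0]-p[...,2]>60)
for nm,m in(("ring",g),("plate",b)):
    print(nm,cv2.minEnclosingCircle(P[m][:,:2].astype(np.float32)*1000),m.sum(),np.median(z[m]))
```

```text
[0.55393882 0.14656572 0.16491427] [ 5.29853318e-01 -1.85172380e-03 -2.53064005e+00]
ring ((553.396728515625, 145.46641540527344), 41.84083557128906) 4202 0.10745033852482178
plate ((553.8643188476562, 145.51844787597656), 27.086475372314453) 3602 0.12402107688151764
```

Request:
arm_command --series '[{"x": 0,"y": 0,"z": -6,"roll": 0},{"x": 0,"y": 0,"z": -12,"roll": 0},{"x": 0,"y": 0,"z": -18,"roll": 0},{"x": 0,"y": 0,"z": -24,"roll": 0},{"x": 0,"y": 0,"z": -29,"roll": 0},{"x": 0,"y": 0,"z": -33,"roll": 0},{"x": 0,"y": 0,"z": -36,"roll": 0},{"x": 0,"y": 0,"z": -38,"roll": 0},{"x": 0,"y": 0,"z": -40,"roll": 0},{"x": 0,"y": 0,"z": -42,"roll": 0},{"x": 0,"y": 0,"z": -44,"roll": 0},{"x": 0,"y": 0,"z": -46,"roll": 0},{"x": 0,"y": 0,"z": -47,"roll": 0},{"x": 0,"y": 0,"z": -48,"roll": 0},{"x": 0,"y": 0,"z": -49,"roll": 0},{"x": 0,"y": 0,"z": -50,"roll": 0},{"x": 0,"y": 0,"z": -51,"roll": 0},{"x": 0,"y": 0,"z": -51,"roll": 0}]'

```text
clock: 7.5
ee_pos: [0.5536, 0.1465, 0.1131]
orientation: [[-0.0, 1.0, -0.0], [1.0, 0.0, -0.0], [-0.0, -0.0, -1.0]]
ft_force: [-0.3, 0.0, -3.2]
grip_width: 0.0145
gripper_force: 39.3
```

Entered freely, with about 2 mm to go.

Request:
arm_command --series '[{"x": 0,"y": 0,"z": -0.5,"roll": 0},{"x": 0,"y": 0,"z": -1,"roll": 0},{"x": 0,"y": 0,"z": -1.4,"roll": 0},{"x": 0,"y": 0,"z": -1.4,"roll": 0},{"x": 0,"y": 0,"z": -1.4,"roll": 0}]'

```text
clock: 8.0
ee_pos: [0.5536, 0.1465, 0.1119]
orientation: [[-0.0, 1.0, 0.0], [1.0, 0.0, -0.0], [-0.0, 0.0, -1.0]]
ft_force: [0.0, 0.7, -2.7]
grip_width: 0.0149
gripper_force: 39.3
```

Request:
arm_command --series '[{"x": 0,"y": 0,"z": -0.3,"roll": 0},{"x": 0,"y": 0,"z": -0.6,"roll": 0},{"x": 0,"y": 0,"z": -0.6,"roll": 0},{"x": 0,"y": 0,"z": -0.6,"roll": 0}]'

```text
clock: 8.4
ee_pos: [0.5536, 0.1465, 0.1112]
orientation: [[0.0, 1.0, -0.0], [1.0, -0.0, -0.0], [-0.0, -0.0, -1.0]]
ft_force: [-0.1, 0.7, -3.1]
grip_width: 0.0148
gripper_force: 39.3
```

Request:
arm_command --series '[{"x": 0,"y": 0,"z": -0.3,"roll": 0},{"x": 0,"y": 0,"z": -0.6,"roll": 0},{"x": 0,"y": 0,"z": -0.6,"roll": 0},{"x": 0,"y": 0,"z": -0.6,"roll": 0}]'

```text
clock: 8.8
ee_pos: [0.5536, 0.1465, 0.1107]
orientation: [[0.0, 1.0, 0.0], [1.0, -0.0, -0.0], [-0.0, 0.0, -1.0]]
ft_force: [-1.1, 0.9, -3.3]
grip_width: 0.0147
gripper_force: 39.6
```

Request:
arm_command --series '[{"x": 0,"y": 0,"z": -0.2,"roll": 0},{"x": 0,"y": 0,"z": -0.4,"roll": 0},{"x": 0,"y": 0,"z": -0.4,"roll": 0},{"x": 0,"y": 0,"z": -0.4,"roll": 0}]'

```text
clock: 9.2
ee_pos: [0.5536, 0.1465, 0.1106]
orientation: [[-0.0, 1.0, 0.0], [1.0, 0.0, 0.0], [0.0, 0.0, -1.0]]
ft_force: [-2.9, -0.4, 5.2]
grip_width: 0.0141
gripper_force: 40.3
```

Request:
arm_command --series '[{"x": 0,"y": 0,"z": 0,"roll": 0},{"x": 0,"y": 0,"z": 0,"roll": 0},{"x": 0,"y": 0,"z": 0,"roll": 0},{"x": 0,"y": 0,"z": 0,"roll": 0},{"x": 0,"y": 0,"z": 0,"roll": 0}]' --fingers 0.0

```text
clock: 9.7
ee_pos: [0.5536, 0.1465, 0.1102]
orientation: [[-0.0, 1.0, -0.0], [1.0, 0.0, -0.0], [-0.0, -0.0, -1.0]]
ft_force: [-0.5, 0.5, 0.9]
grip_width: 0.0426
gripper_force: 0.0
```

Request:
arm_command --series '[{"x": 0,"y": 0,"z": 15,"roll": 0},{"x": 0,"y": 0,"z": 45,"roll": 0},{"x": 0,"y": 0,"z": 85,"roll": 0},{"x": 0,"y": -35,"z": 115,"roll": 0},{"x": 0,"y": -75,"z": 125,"roll": 0},{"x": 0,"y": -95,"z": 125,"roll": 0},{"x": 0,"y": -100,"z": 125,"roll": 0},{"x": 0,"y": -100,"z": 125,"roll": 0},{"x": 0,"y": -100,"z": 125,"roll": 0}]'

```text
clock: 10.6
ee_pos: [0.5535, 0.0479, 0.2349]
orientation: [[-0.001, 1.0, -0.001], [1.0, 0.001, 0.001], [0.001, -0.001, -1.0]]
ft_force: [-0.4, 0.4, 0.2]
grip_width: 0.0424
gripper_force: 0.0
```

Run:
```python
from h import *
s=arm.observe();print(s["ee_pos"],s["ft_force"],s["joint_positions"])
p,d,P=cloud("wrist"); save(p,"w4"); np.savez("/tmp/w4",p=p,P=P);p=p.astype(int);x,y,z=np.moveaxis(P,-1,0)
near=np.hypot(x-.553,y-.146)<.06
g=near&(z>.104)&(z<.1105); c,r=cv2.minEnclosingCircle(P[g][:,:2].astype(np.float32)*1000);print("ring",c,r,np.median(z[g]))
b=near&(z<.09)&(p[...,0]-p[...,2]>60); print("plate z",np.percentile(z[b],[10,50,90]),b.sum(),cv2.minEnclosingCircle(P[b][:,:2].astype(np.float32)*1000))
t=near&(z>.12); print("stem top",P[t].mean(0),z[t].max(),np.median(z[t]))
c=np.array(c)/1e3;a=np.degrees(np.arctan2(y-c[1],x-c[0]));R=np.hypot(x-c[0],y-c[1])
k=(z>.092)&(z<.1005)&(R>.054)&(R<.067)&(a>0)&(a<90); L=P[k]; print("lug",np.median(a[k]),np.median(z[k]),k.sum())
v=np.linalg.svd((L-L.mean(0))[:,:2])[2][0]; print("lug dir",np.degrees(np.arctan2(v[1],v[0])))
k=(z>.092)&(z<.1)&(R>.043)&(R<.056)&(abs(a-146)<20); print("pin",P[k].mean(0),a[k].mean())
k=(z>.092)&(z<.1)&(R>.044)&(R<.056)&(abs(a+135)<20); print("dog",P[k].mean(0),a[k].mean())
```

```text
[0.55349291 0.0479496  0.23488525] [-0.36046893  0.3970128   0.18284155] [-0.18342493  0.39243489 -0.0064684   1.98642659  0.00259282  0.76324496
 -0.18983091]
ring (553.413818359375, 145.19711303710938) 41.98162078857422 0.10745056809039241
plate z [0.06838083 0.06959032 0.07118743] 2482 ((553.2113037109375, 145.8448944091797), 28.15475082397461)
stem top [0.55353339 0.14507836 0.13417495] 0.1367614546284278 0.13447079295617104
lug 45.52614025365473 0.0966273646466283 270
lug dir -132.03149797464292
pin [0.51462563 0.17120252 0.0965949 ] 146.16296763119044
dog [0.52036366 0.11126207 0.09659362] -134.24328956455508
```

View pics/w4.png

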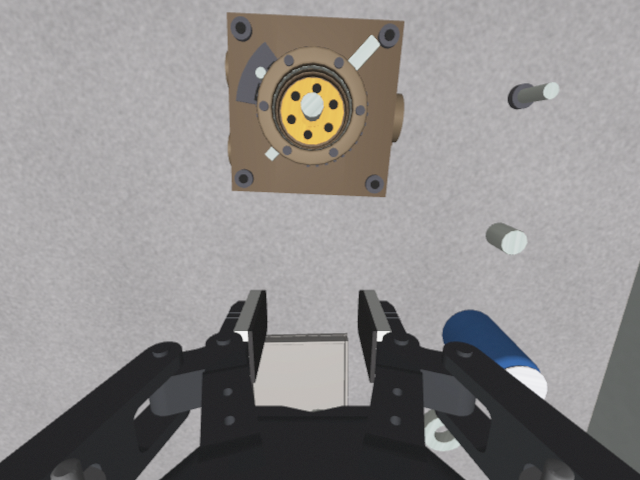

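The wrist view shows the plate home in the pocket, with its stem at (312,105). The lug is at (365,52), the pin at (261,72) and the dog at (271,154). Next I go to the lug.

Request:
arm_command --series '[{"x": 3,"y": 10,"z": 0,"roll": -4.5},{"x": 10,"y": 35,"z": 0,"roll": -12},{"x": 18,"y": 65,"z": 0,"roll": -20},{"x": 26,"y": 95,"z": -10,"roll": -28},{"x": 34,"y": 120,"z": -30,"roll": -36},{"x": 39,"y": 135,"z": -55,"roll": -43},{"x": 40.6,"y": 140.4,"z": -85,"roll": -44.5},{"x": 40.6,"y": 140.4,"z": -105,"roll": -44.5},{"x": 40.6,"y": 140.4,"z": -115,"roll": -44.5},{"x": 40.6,"y": 140.4,"z": -115,"roll": -44.5},{"x": 40.6,"y": 140.4,"z": -115,"roll": -44.5},{"x": 40.6,"y": 140.4,"z": -115,"roll": -44.5}]'

```text
clock: 11.85
ee_pos: [0.5949, 0.187, 0.1215]
orientation: [[0.701, 0.713, 0.002], [0.713, -0.701, 0.001], [0.002, 0.001, -1.0]]
ft_force: [-0.4, 0.3, -0.2]
grip_width: 0.0423
gripper_force: 0.0
```

Run:
```python
from h import *
s=arm.observe();print(s["ee_pos"],s["ft_force"],s["joint_positions"])
p,d,P=cloud("scene"); save(cv2.resize(p[200:340,310:460],(600,560)),"s5")
o=s["orientation"];print(np.degrees(np.arctan2(o[1][0],o[0][0])))
e=np.array(s["ee_pos"][:2])*1e3-[553.5,145.5];print(np.hypot(*e),np.degrees(np.arctan2(e[1],e[0])))
```

```text
[0.59486145 0.18702313 0.12145527] [-0.42556859  0.28755325 -0.22699907] [-0.50350579  0.61723125  0.1627607   1.93915471 -0.16788772  0.59624091
 -1.00803485]
45.491942631552014
58.608356220838274 45.11176189611784
```

View pics/s5.png

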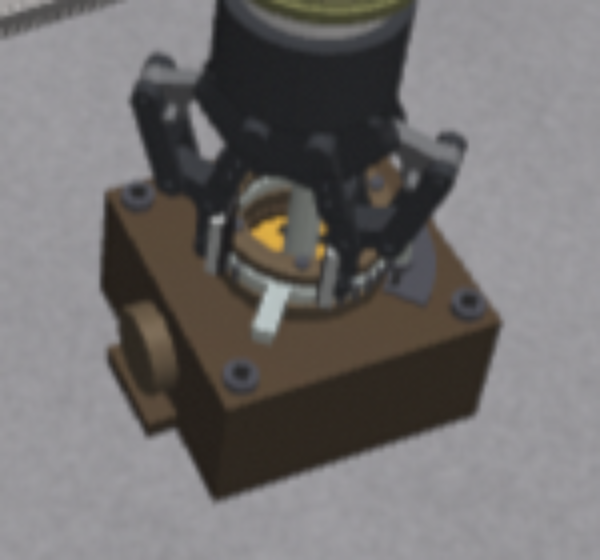

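Request:
arm_command --series '[{"x": -0.3,"y": 0,"z": -12,"roll": 0},{"x": -0.6,"y": 0,"z": -24,"roll": 0},{"x": -0.6,"y": 0,"z": -34,"roll": 0},{"x": -0.6,"y": 0,"z": -39,"roll": 0},{"x": -0.6,"y": 0,"z": -40,"roll": 0},{"x": -0.6,"y": 0,"z": -40,"roll": 0},{"x": -0.6,"y": 0,"z": -40,"roll": 0}]'

```text
clock: 12.6
ee_pos: [0.5938, 0.1869, 0.0805]
orientation: [[0.701, 0.713, 0.0], [0.713, -0.701, 0.0], [0.0, 0.0, -1.0]]
ft_force: [-0.6, -0.1, 0.3]
grip_width: 0.0427
gripper_force: 0.0
```

Request:
arm_command --series '[{"x": 0,"y": 0,"z": 0,"roll": 0},{"x": 0,"y": 0,"z": 0,"roll": 0},{"x": 0,"y": 0,"z": 0,"roll": 0},{"x": 0,"y": 0,"z": 0,"roll": 0},{"x": 0,"y": 0,"z": 0,"roll": 0},{"x": 0,"y": 0,"z": 0,"roll": 0},{"x": 0,"y": 0,"z": 0,"roll": 0},{"x": 0,"y": 0,"z": 0,"roll": 0}]' --fingers -1.0 --squeeze 30

```text
clock: 13.4
ee_pos: [0.5938, 0.187, 0.0806]
orientation: [[0.701, 0.713, 0.0], [0.713, -0.701, 0.0], [0.0, 0.0, -1.0]]
ft_force: [-1.3, -0.0, 5.8]
grip_width: 0.0089
gripper_force: 35.0
```

```bash
cat > st.py <<'E'
from h import *
s=arm.observe();o=s["orientation"]
e=np.array(s["ee_pos"][:2])*1e3-[553.5,145.5];t=np.degrees(np.arctan2(e[1],e[0]));f=np.array(s["ft_force"]);q=np.radians(t)
print("R",np.hypot(*e),"ang",t,"x",e,"yaw",np.degrees(np.arctan2(o[1][0],o[0][0])),"Frad",f[0]*np.cos(q)+f[1]*np.sin(q),"Ftan(ccw)",-f[0]*np.sin(q)+f[1]*np.cos(q),"Fz",f[2],"Mz",s["torque"][2],s["grip_width"],s["gripper_force"],"q7",s["joint_positions"][6])
E
python3 st.py
python3 - <<'E'
import numpy as np
# cumulative shifts for turning from a0 by steps
a0=np.radians(45.3);R=58.2
for d in range(0,70,4): a=a0-np.radians(d); print(-d,round(R*(np.cos(a)-np.cos(a0)),1),round(R*(np.sin(a)-np.sin(a0)),1))
E
```

```text
R 57.80818868274906 ang 45.811752363911125 x [40.29335022 41.45156942] yaw 45.502049278018035 Frad -0.9270409490094688 Ftan(ccw) 0.8985986088089867 Fz 5.84556762586667 Mz 0.03746912708644523 0.008874694609897432 34.96223330497742 q7 -0.9969999200617088
0 0.0 0.0
-4 2.8 -3.0
-8 5.4 -6.1
-12 7.7 -9.4
-16 9.8 -12.9
-20 11.7 -16.5
-24 13.3 -20.2
-28 14.6 -24.1
-32 15.7 -28.0
-36 16.5 -32.0
-40 17.0 -36.0
-44 17.2 -40.0
-48 17.2 -44.1
-52 16.9 -48.2
-56 16.3 -52.2
-60 15.4 -56.1
-64 14.2 -60.0
-68 12.8 -63.8
```

Request:
arm_command --series '[{"x": 1.4,"y": -1.4,"z": 0.1,"roll": -2},{"x": 2.8,"y": -2.9,"z": 0.2,"roll": -4},{"x": 5.4,"y": -6.0,"z": 0.2,"roll": -8},{"x": 7.7,"y": -9.3,"z": 0.2,"roll": -12},{"x": 9.9,"y": -12.7,"z": 0.2,"roll": -16},{"x": 11.7,"y": -16.3,"z": 0.2,"roll": -20},{"x": 11.7,"y": -16.3,"z": 0.2,"roll": -20}]'

```text
clock: 14.1
ee_pos: [0.6058, 0.17, 0.0806]
orientation: [[0.904, 0.428, 0.001], [0.428, -0.904, -0.0], [0.0, 0.001, -1.0]]
ft_force: [0.0, -2.0, 5.3]
grip_width: 0.0088
gripper_force: 34.9
```

```bash
python3 st.py
```

```text
R 57.78356723707657 ang 25.133610128709282 x [52.31260781 24.54244705] yaw 25.354272817487317 Frad -0.7961362570590695 Ftan(ccw) -1.7952414994602974 Fz 5.2587926250810675 Mz -0.14416131863731124 0.008801242791615552 34.91588830947876 q7 -1.2069242178681523
```

Request:
arm_command --series '[{"x": 1.6,"y": -3.7,"z": 0.2,"roll": -4},{"x": 3.0,"y": -7.5,"z": 0.3,"roll": -8},{"x": 4.1,"y": -11.4,"z": 0.3,"roll": -12},{"x": 4.9,"y": -15.3,"z": 0.3,"roll": -16},{"x": 5.5,"y": -19.3,"z": 0.3,"roll": -20},{"x": 5.7,"y": -23.3,"z": 0.3,"roll": -24},{"x": 5.7,"y": -27.4,"z": 0.3,"roll": -28},{"x": 5.4,"y": -31.4,"z": 0.3,"roll": -32},{"x": 4.8,"y": -35.4,"z": 0.3,"roll": -36},{"x": 4.4,"y": -37.4,"z": 0.3,"roll": -38},{"x": 4.0,"y": -39.3,"z": 0.3,"roll": -40},{"x": 4.0,"y": -39.3,"z": 0.3,"roll": -40},{"x": 4.0,"y": -39.3,"z": 0.3,"roll": -40}]'

```text
clock: 15.4
ee_pos: [0.6095, 0.1309, 0.0807]
orientation: [[0.968, -0.25, 0.0], [-0.25, -0.968, -0.001], [0.001, 0.0, -1.0]]
ft_force: [2.8, -1.9, 0.1]
grip_width: 0.0091
gripper_force: 34.4
```

```bash
python3 st.py
```

```text
R 57.89944091405206 ang -14.608316757971748 x [ 56.02770086 -14.60280776] yaw -14.457103983353203 Frad 3.184849475008874 Ftan(ccw) -1.1373507668828697 Fz 0.06131142081019053 Mz 0.0923326708790694 0.009080049694059842 34.37247276306152 q7 -1.6242660905151132
```

Request:
arm_command --series '[{"x": -0.25,"y": -1.0,"z": 0,"roll": -1},{"x": -0.55,"y": -1.95,"z": 0,"roll": -2},{"x": -0.85,"y": -2.9,"z": 0,"roll": -3},{"x": -1.15,"y": -3.9,"z": 0,"roll": -4},{"x": -1.45,"y": -4.83,"z": 0,"roll": -5},{"x": -1.6,"y": -5.3,"z": 0,"roll": -5.5},{"x": -1.8,"y": -5.8,"z": 0,"roll": -6},{"x": -1.95,"y": -6.25,"z": 0,"roll": -6.5},{"x": -1.95,"y": -6.25,"z": 0,"roll": -6.5}]'

```text
clock: 16.3
ee_pos: [0.6076, 0.1248, 0.0808]
orientation: [[0.933, -0.359, 0.0], [-0.359, -0.933, -0.0], [0.001, 0.0, -1.0]]
ft_force: [4.7, -2.2, -2.0]
grip_width: 0.0092
gripper_force: 34.1
```

```bash
python3 st.py
```

```text
R 57.91585760414882 ang -20.915202751958912 x [ 54.09976931 -20.67514263] yaw -21.05294427779291 Frad 5.13177597153993 Ftan(ccw) -0.3875723012825045 Fz -2.01785726451452 Mz 0.18525590774343284 0.009155956378636669 34.108516573905945 q7 -1.694139265662069
```

Add to st.py:
```python
T=s["torque"][2]+.0579*(-f[0]*np.sin(q)+f[1]*np.cos(q)); print("T",T,"pin N if T_fric .17:",(T-.17)/.047)
```

```text
(no output)
```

Request:
arm_command --series '[{"x": 0.0,"y": -0.5,"z": -0.1,"roll": -0.4},{"x": -0.15,"y": -1.0,"z": -0.1,"roll": -0.8},{"x": -0.35,"y": -1.5,"z": -0.1,"roll": -1.2},{"x": -0.35,"y": -1.5,"z": -0.1,"roll": -1.2}]'

```text
clock: 16.7
ee_pos: [0.6071, 0.1235, 0.0808]
orientation: [[0.926, -0.378, 0.0], [-0.378, -0.926, 0.0], [0.0, -0.0, -1.0]]
ft_force: [4.5, -1.9, -0.2]
grip_width: 0.0091
gripper_force: 34.3
```

```bash
python3 st.py
```

```text
R 57.939364595892606 ang -22.277929478521866 x [ 53.61452809 -21.96479791] yaw -22.231505340866 Frad 4.923350362279349 Ftan(ccw) -0.055399529988084506 Fz -0.2141781770469803 Mz 0.16111700194139505 0.009104888971567648 34.2722886800766 q7 -1.7060839898968485
T 0.15790936915508497 pin N if T_fric .17: -0.2572474647854265
```

Request:
arm_command --series '[{"x": -0.1,"y": -0.5,"z": 0,"roll": -0.4},{"x": -0.25,"y": -1.0,"z": 0,"roll": -0.9},{"x": -0.25,"y": -1.0,"z": 0,"roll": -0.9}]'

```text
clock: 17.0
ee_pos: [0.6068, 0.1226, 0.0807]
orientation: [[0.92, -0.393, -0.0], [-0.393, -0.92, 0.0], [-0.0, -0.0, -1.0]]
ft_force: [4.8, -1.0, 0.0]
grip_width: 0.0091
gripper_force: 34.4
```

```bash
python3 st.py
```

```text
R 57.95059832444588 ang -23.232706432419914 x [ 53.25140249 -22.85957085] yaw -23.13045415610082 Frad 4.863330276977379 Ftan(ccw) 0.9644785127752509 Fz 0.04028496698759085 Mz 0.09295982279881043 0.00909587040081936 34.35386002063751 q7 -1.715450010967584
T 0.14880312868849746 pin N if T_fric .17: -0.4509972619468628
```

Request:
arm_command --series '[{"x": -0.2,"y": -0.3,"z": 0,"roll": -0.3},{"x": -0.3,"y": -0.5,"z": 0,"roll": -0.5},{"x": -0.3,"y": -0.5,"z": 0,"roll": -0.5}]'

```text
clock: 17.3
ee_pos: [0.6065, 0.1222, 0.0807]
orientation: [[0.916, -0.4, 0.0], [-0.4, -0.916, 0.0], [0.0, -0.0, -1.0]]
ft_force: [5.0, -0.8, -0.1]
grip_width: 0.0091
gripper_force: 34.4
```

```bash
python3 st.py
```

```text
R 57.92786976493102 ang -23.758980387143502 x [ 53.01838678 -23.33856805] yaw -23.608536842858364 Frad 4.924606688591188 Ftan(ccw) 1.3116427388742387 Fz -0.13475789949698258 Mz 0.06691243772744221 0.00908041274814012 34.36162233352661 q7 -1.7204805230137186
T 0.1428565523082606 pin N if T_fric .17: -0.5775201636540298
```

Request:
arm_command --series '[{"x": -0.15,"y": -0.3,"z": 0,"roll": -0.3},{"x": -0.25,"y": -0.55,"z": 0,"roll": -0.6},{"x": -0.25,"y": -0.55,"z": 0,"roll": -0.6}]'

```text
clock: 17.6
ee_pos: [0.6062, 0.1215, 0.0807]
orientation: [[0.912, -0.41, 0.0], [-0.41, -0.912, 0.0], [-0.0, -0.0, -1.0]]
ft_force: [5.0, -0.9, 0.9]
grip_width: 0.009
gripper_force: 34.4
```

```bash
python3 st.py|cut -c1-60,200-
```

```text
R 57.91587119542478 ang -24.43472797590767 x [ 52.72852637 -58644153183166 34.38887000083923 q7 -1.726933384880716
T 0.17199943199155526 pin N if T_fric .17: 0.042541106203303
```

Request:
arm_command --series '[{"x": -0.15,"y": -0.3,"z": 0,"roll": -0.3},{"x": -0.25,"y": -0.5,"z": 0,"roll": -0.5},{"x": -0.25,"y": -0.5,"z": 0,"roll": -0.5}]'

```text
clock: 17.9
ee_pos: [0.6061, 0.1211, 0.0807]
orientation: [[0.908, -0.418, 0.0], [-0.418, -0.908, 0.0], [0.0, -0.0, -1.0]]
ft_force: [6.5, 0.5, 1.3]
grip_width: 0.009
gripper_force: 34.4
```

```bash
python3 st.py|cut -c1-60,200-
```

```text
R 57.982509038028866 ang -24.85202281532249 x [ 52.61311154 7759516854636 34.37586486339569 q7 -1.732120052443904
T 0.27167462249241486 pin N if T_fric .17: 2.163289840264145
```

Request:
arm_command --series '[{"x": -0.1,"y": -0.2,"z": 0,"roll": -0.2},{"x": -0.2,"y": -0.4,"z": 0,"roll": -0.4},{"x": -0.2,"y": -0.4,"z": 0,"roll": -0.4}]'

```text
clock: 18.2
ee_pos: [0.606, 0.1209, 0.0807]
orientation: [[0.906, -0.424, 0.0], [-0.424, -0.906, 0.0], [0.0, -0.0, -1.0]]
ft_force: [4.7, 0.6, -0.2]
grip_width: 0.009
gripper_force: 34.4
```

```bash
python3 st.py|cut -c1-60,200-
```

```text
R 57.982490656578754 ang -25.097997467215944 x [ 52.5079940508959056029953628 34.35728430747986 q7 -1.7362188650850474
T 0.32914659826511583 pin N if T_fric .17: 3.386097835427996
```

Request:
arm_command --series '[{"x": -0.1,"y": -0.2,"z": 0,"roll": -0.2},{"x": -0.2,"y": -0.4,"z": 0,"roll": -0.4},{"x": -0.2,"y": -0.4,"z": 0,"roll": -0.4}]'

```text
clock: 18.5
ee_pos: [0.6059, 0.1206, 0.0807]
orientation: [[0.903, -0.43, 0.001], [-0.43, -0.903, 0.0], [0.0, -0.001, -1.0]]
ft_force: [5.3, 0.3, 0.3]
grip_width: 0.009
gripper_force: 34.3
```

```bash
python3 st.py|cut -c1-60,100-
```

```text
R 57.99535177297944 ang -25.431201663315278 x [ 52.37569341 ad 4.705060857302255 Ftan(ccw) 2.5257033899279913 Fz 0.292113518883062 Mz 0.15538426143075718 0.009000954859421416 34.3409389257431 q7 -1.7403434829714606
T 0.30162248770758787 pin N if T_fric .17: 2.800478461863571
```

```bash
cat > av.py <<'E'
from h import *
r=[]
for i in range(8):
    s=arm.observe();e=np.array(s["ee_pos"][:2])*1e3-[553.5,145.5];q=np.arctan2(e[1],e[0]);f=s["ft_force"]
    r.append([np.degrees(q),f[0]*np.cos(q)+f[1]*np.sin(q),-f[0]*np.sin(q)+f[1]*np.cos(q),s["torque"][2]]); arm.read_camera("side")
r=np.array(r);T=r[:,3]+.0579*r[:,2];print(r.mean(0),"T",T.mean(),T.std(),"pin",(T.mean()-.16)/.047,T.max(),s["clock"])
E
python3 av.py
```

```text
[-25.41803112   4.50109028   3.24049851   0.17885238] T 0.3664772438332695 0.0499647263782303 pin 4.393132847516372 0.45051071145919014 18.85
```

Request:
arm_command --series '[{"x": -0.12,"y": -0.25,"z": 0,"roll": -0.2},{"x": -0.23,"y": -0.5,"z": 0,"roll": -0.4},{"x": -0.23,"y": -0.5,"z": 0,"roll": -0.4}]'

```text
clock: 19.2
ee_pos: [0.6057, 0.1203, 0.0807]
orientation: [[0.9, -0.436, 0.001], [-0.436, -0.9, 0.001], [0.0, -0.001, -1.0]]
ft_force: [5.7, 2.1, -0.6]
grip_width: 0.009
gripper_force: 34.3
```

```bash
python3 av.py
```

```text
[-25.73216855   4.77335515   4.04889827   0.21561616] T 0.45004737247337023 0.02837047297672926 pin 6.1712206909227705 0.49356389613148177 19.55
```

Request:
arm_command --series '[{"x": -0.12,"y": -0.25,"z": 0,"roll": -0.3},{"x": -0.28,"y": -0.6,"z": 0,"roll": -0.6},{"x": -0.28,"y": -0.6,"z": 0,"roll": -0.6}]'

```text
clock: 19.9
ee_pos: [0.6055, 0.12, 0.0807]
orientation: [[0.895, -0.445, 0.001], [-0.445, -0.895, 0.001], [0.0, -0.001, -1.0]]
ft_force: [7.6, 2.6, -0.3]
grip_width: 0.009
gripper_force: 34.3
```

```bash
python3 av.py
```

```text
[-26.16495283   4.76182851   4.72041044   0.27132836] T 0.5446401224861488 0.03994236486308914 pin 8.183832393322314 0.6123394417121881 20.25
```

Request:
arm_command --series '[{"x": -0.14,"y": -0.27,"z": 0,"roll": -0.3},{"x": -0.26,"y": -0.54,"z": 0,"roll": -0.55},{"x": -0.26,"y": -0.54,"z": 0,"roll": -0.55}]'

```text
clock: 20.6
ee_pos: [0.6054, 0.1196, 0.0808]
orientation: [[0.891, -0.454, 0.001], [-0.454, -0.891, 0.001], [0.0, -0.001, -1.0]]
ft_force: [6.5, 3.0, -0.3]
grip_width: 0.0092
gripper_force: 34.4
```

```bash
python3 av.py
```

```text
[-26.51574867   4.85913109   5.2189291    0.34573049] T 0.6479064858045347 0.021912062233797127 pin 10.38098905967095 0.6813858357661122 20.95
```

Request:
arm_command --series '[{"x": 0,"y": 0,"z": 0,"roll": 0},{"x": 0,"y": 0,"z": 0,"roll": 0},{"x": 0,"y": 0,"z": 0,"roll": 0}]'

```text
clock: 21.3
ee_pos: [0.6054, 0.1196, 0.0808]
orientation: [[0.891, -0.454, 0.001], [-0.454, -0.891, 0.001], [0.0, -0.001, -1.0]]
ft_force: [6.9, 2.0, -0.7]
grip_width: 0.009
gripper_force: 34.4
```

Request:
arm_command --series '[{"x": 0,"y": 0,"z": 0,"roll": 0},{"x": 0,"y": 0,"z": 0,"roll": 0},{"x": 0,"y": 0,"z": 0,"roll": 0},{"x": 0,"y": 0,"z": 0,"roll": 0},{"x": 0,"y": 0,"z": 0,"roll": 0}]' --fingers -0.4

```text
clock: 21.8
ee_pos: [0.6044, 0.1185, 0.0806]
orientation: [[0.891, -0.455, -0.001], [-0.455, -0.891, -0.0], [-0.001, 0.0, -1.0]]
ft_force: [-0.1, 0.2, 0.3]
grip_width: 0.0255
gripper_force: 0.0
```

Request:
arm_command --series '[{"x": 0,"y": 0,"z": 10,"roll": 0},{"x": 0,"y": 0,"z": 30,"roll": 0},{"x": 0,"y": 0,"z": 60,"roll": 0},{"x": 0,"y": 0,"z": 100,"roll": 0},{"x": 0,"y": 0,"z": 140,"roll": 0},{"x": -10,"y": -30,"z": 170,"roll": 8},{"x": -20,"y": -60,"z": 170,"roll": 16},{"x": -30,"y": -70,"z": 170,"roll": 24},{"x": -40,"y": -75,"z": 170,"roll": 32},{"x": -50,"y": -75,"z": 170,"roll": 40},{"x": -52,"y": -75,"z": 170,"roll": 48},{"x": -52,"y": -75,"z": 170,"roll": 56},{"x": -52,"y": -75,"z": 170,"roll": 64},{"x": -52,"y": -75,"z": 170,"roll": 72},{"x": -52,"y": -75,"z": 170,"roll": 80},{"x": -52,"y": -75,"z": 170,"roll": 88},{"x": -52,"y": -75,"z": 170,"roll": 96},{"x": -52,"y": -75,"z": 170,"roll": 104},{"x": -52,"y": -75,"z": 170,"roll": 112},{"x": -52,"y": -75,"z": 170,"roll": 112}]'

```text
clock: 23.8
ee_pos: [0.5527, 0.043, 0.2513]
orientation: [[0.087, 0.996, 0.0], [0.996, -0.087, -0.0], [-0.0, 0.0, -1.0]]
ft_force: [-0.3, -0.1, 1.0]
grip_width: 0.0257
gripper_force: 0.0
```

Run:
```python
from h import *
s=arm.observe();print(s["ee_pos"],s["ft_force"],s["clock"])
p,d,P=cloud("wrist"); save(cv2.resize(p[0:260,160:480],(740,600)),"w6");x,y,z=np.moveaxis(P,-1,0)
near=np.hypot(x-.553,y-.146)<.06
g=near&(z>.104)&(z<.1105); c,r=cv2.minEnclosingCircle(P[g][:,:2].astype(np.float32)*1000);print("ring",c,r)
c=np.array(c)/1e3;a=np.degrees(np.arctan2(y-c[1],x-c[0]));R=np.hypot(x-c[0],y-c[1])
k=(z>.092)&(z<.1005)&(R>.054)&(R<.067)&(abs(a+25)<25); print("lug",np.median(a[k]),k.sum())
k=(z>.092)&(z<.1)&(R>.043)&(R<.056)&(abs(a-150)<25); print("pin/dog",np.histogram(a[k],bins=np.arange(125,176,2)))
t=near&(z>.12); print("stem top",np.median(z[t]))
```

```text
[0.5526632  0.04300596 0.25133011] [-0.30289628 -0.09709965  1.00447385] 23.8
ring (553.4746704101562, 145.21231079101562) 41.948814392089844
lug -24.804517152017244 192
pin/dog (array([ 0,  0,  0,  0,  0,  0,  0,  1, 13, 20, 20, 18, 17, 22, 18, 20, 23,
       14,  0,  0,  0,  0,  0,  0,  0]), array([125, 127, 129, 131, 133, 135, 137, 139, 141, 143, 145, 147, 149,
       151, 153, 155, 157, 159, 161, 163, 165, 167, 169, 171, 173, 175]))
stem top 0.13446929193936352
```

View pics/w6.png

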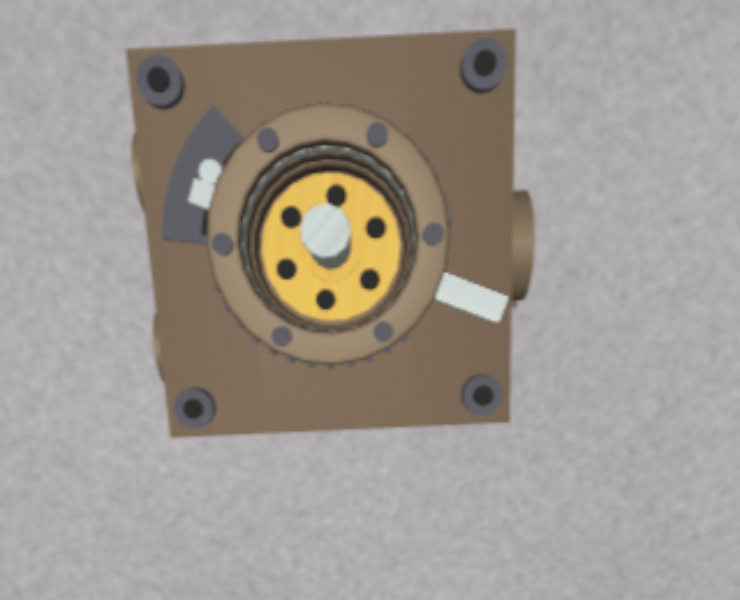

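The crop shows the dog (202,193) touching the pin (210,170), the lug at (471,297), and the plate home with its stem upright. Handing in.

```bash
python3 -c "
from plant import arm; print(arm.close_job())"
```

```text
the job is handed in; nothing more can be done
None
```

The valve plate is fully home in the housing. The slim ring was turned clockwise until its dog bore on the pin at about 10 N (estimated from the wrist force) for over 0.5 s, then released; the last picture shows the dog touching the pin, and the job is handed in.

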